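# Wake the brass tap light on the sideboard display

### The arm

A 6-joint arm with a two-finger parallel gripper is mounted at the origin on the work surface. World frame = base frame: x ahead of the robot, y to its left, z up, the work surface at z = 0. Lengths are in m, angles in rad, forces in N, time in s.
With the tool pointing down it reaches from about 0.425 to 0.95 m from the base axis. Payload 3.5 kg.
Tool frame: the origin (TCP) lies between the finger pads, 19 mm behind the fingertips; this is the grasp point; z points along the fingers, y is the line along which they close (so a half turn about z gives the same grasp; the last joint's range is limited). The gripper opens to 85 mm and grips with 20 to 120 N. Pads are 22 mm wide; open, the fingers measure 114 mm over their backs; the gripper's body (76 mm by 85 mm) begins 54 mm behind the grasp point. The pads swing forward as they close: fully open they stand 13 mm farther back than shut.
Start: joints at [-1.367, 0.286, 1.577, -0, 1.279, -0.15], TCP at [0.234, -0.633, 0.25] pointing down, gripper open.
Joint ranges: [-2.77, 2.77], [-0.9, 2.22], [0.21, 2.48], [-1.53, 4.67], [0.24, 2.81], [-2.84, 2.84]. Speed limits (rad/s): [2.79, 2.79, 3.14, 3.14, 3.14, 3.14].

### API

Orientations are given as a unit quaternion [x, y, z, w].
In Python, from plant import ctrl gives the robot as it stands. The module is installed in compiled form; this text tells all that it offers.
- The arm moves only by the shell command python3 -m crank 'ROWS' [OPENING] [FORCE]. ROWS is JSON, a list of rows, each a list of 6 numbers: the shift along the tool's x, y, z in cm, then the turn, a rotation vector about the tool's x, y, z in rad. In form: [[tx, ty, tz, rx, ry, rz], ...]. A call has 1 to 10 rows; each row is the pose to reach, as a shift and turn from the pose commanded when the call began, along the tool's axes at that moment; what a row does not reach only later rows make up. A row lasts 1/10 s, in which the tool goes at most 50 mm and 8.59 degrees, less where a joint would pass 70% of its speed; a pose out of reach is approached as far as the arm can. A call with a gripper value outside its range is refused whole. OPENING is the opening, from 0 (shut) to 1 (fully open), set as the call begins (- or left out, the last holds). The fingers move at their own pace and stop on an object; FORCE is the grip in N (left out, the last holds). Time passes only in rows, so rows that repeat a pose let the fingers close. It gives the time, the measured TCP pose, the force, the opening and the grip force at its end, in the units of the state.
- ctrl.get_state(): the state, without advancing time (a new reading comes with each control period).
- ctrl.read_camera(name): name is "side" or "top" or "wrist"; returns (picture, depth): 480x640x3 uint8, blue, green, red; 480x640 float32, m along the optical axis (not along the pixel's ray), 0 where there is no reading.
- ctrl.camera_info(name): a dict with "K" (3x3 intrinsics, pixels), "k1" (the pictures are not rectified: a ray, as slopes to the right and down, at radius r is drawn at 1 + k1 r^2 times it, then the intrinsics apply), "origin" and "orientation" of the camera in the world. Camera axes: x right, y down, z forward; pixel columns grow to the right and rows downward; lengths in m; the calibration is good to about 2 mm. A picture is of the moment at which its call begins: read the wrist's pose just before it. camera_info takes no time and is no camera call; for the wrist camera it gives the pose at the moment of the call.
- ctrl.sign_off(): hands the job in; it is judged then, once.
The state is a dict: "time": time; "qpos": joint angles; "dq": joint speeds; "joint_efforts": joint torques, N m; "eef_pos": TCP position; "tcp_rot": TCP orientation; "contact_force": force on the tool from outside, world axes, zero at the start; "wrist_torque": the same for the moment, N m; "opening": opening from 0.0 (shut) to 1.0 (fully open); "finger_force": force on a finger pad.
Only numpy, scipy, OpenCV 4.12 (cv2) and the standard library are available. Lean on these libraries where they do the work, as an engineer would, in place of code of your own. Each camera call takes 0.05 s, during which the arm holds its last target. There are 200 camera calls.

### The job

Set the evening timer on the brass-rimmed tap light: with the fingertips, gently press its white lens all the way down and keep it down for at least two seconds, then let it spring back and draw the hand up at least 12 cm clear of it. Do not pick the light up, tip it or shove it out of its place, and leave the black and blue lights, the toy horse and the glass jug untouched.

Things in the scene. Friction and masses are not known exactly. Their poses are not given: they have to be found in the camera images.
- riser: fixed grey slate display board, 150 x 540 x 30 mm (x, y, z), on which the three lights stand, in an order that changes. Origin: centre of its underside, on the work surface; its long side is y. Its top is 30 mm above the work surface
- brass_light: brass tap light, a loose round battery lamp (about 0.27 kg) standing on the grey riser: a brass drum 68 mm across and 26 mm high with a round white lens, 44 mm across, standing 10 mm proud of it. Origin: centre of its underside; z up; total height 36 mm. The lights stand at least 130 mm apart, centre to centre
- brass_top (a point): centre of the upper face of the brass light's white lens, 36 mm above the light's underside when up; it moves with the lens. Any point of the flat lens top within 12 mm of it may be pressed
- brass_lens (a joint): how far the brass light's lens is pressed down, in m: 0 up, 0.006 all the way down (stop). A spring returns it: it starts to move at about 2 N and needs about 6 N all the way down; 0.004 and more counts as down. It does not latch. Over 20 N is not gentle
- black_light: black tap light, a loose round battery lamp (about 0.27 kg) standing on the grey riser: a black drum 68 mm across and 26 mm high with a round white lens, 44 mm across, standing 10 mm proud of it. Origin: centre of its underside; z up; total height 36 mm. The lights stand at least 130 mm apart, centre to centre
- blue_light: blue tap light, a loose round battery lamp (about 0.27 kg) standing on the grey riser: a blue drum 68 mm across and 26 mm high with a round white lens, 44 mm across, standing 10 mm proud of it. Origin: centre of its underside; z up; total height 36 mm. The lights stand at least 130 mm apart, centre to centre
- horse: loose wooden toy horse on a wheeled base (about 0.3 kg, 168 mm high, 138 mm long along its own x, from 88 mm before to 50 mm behind its origin, 62 mm wide), standing on the work surface beyond the riser. Origin: under its middle; its head points to its -x
- jug: loose green glass jug (about 0.3 kg, 100 mm high, 72 mm across, with a handle reaching 56 mm from its axis on its own +y side), standing on the work surface beyond the riser. Origin: centre of its underside
Things that resemble listed ones, but are neither listed nor needed, are in the scene too. Of the things shaped like the jug, the green one is meant. What is shaped like the black_light but pink is not meant.

How it is judged:
By the outcome, as a careful person would: the job done as asked, in the order asked, and still so for the second after the job is handed in, with the robot touching nothing.
It also fails if it takes over 50 s, if anything falls off the work surface, if the arm or the gripper's body presses on something with over 40 N, if the wrist force passes 120 N, or if a joint passes its speed limit or range.

## Working session

There is one attempt and no reset: what is moved stays moved. The work goes in short steps, Python scripts to look and compute and a shell command to move; the robot and the scene stay as the last step left them, time stands still between calls to the robot, and variables do not carry over. Pictures are saved under pics/ and viewed, at most 10 in all, crops included, and the job is handed in when it is done.

```bash
mkdir -p pics
cat > h.py <<'E'
import numpy as np, cv2
from scipy.spatial.transform import Rotation as R
from plant import ctrl
def cam(n):
    i=ctrl.camera_info(n); p,d=ctrl.read_camera(n); return i,p,d
def pt(i,d,u,v):
    K=np.array(i["K"]); k=i["k1"]
    x,y=cv2.undistortPoints(np.array([[[u,v]]],float),K,np.array([k,0,0,0,0.]))[0,0]
    q=np.array([x,y,1])*d
    o=np.array(i["orientation"]); r=R.from_quat(o) if o.size==4 else R.from_matrix(o)
    return r.apply(q)+i["origin"]
E
python3 - <<'E'
from h import *
s=ctrl.get_state(); print(s)
import pickle
for n in("top","side"):
    c=cam(n); pickle.dump(c,open(n+'.pkl','wb')); cv2.imwrite(f"pics/{n}1.png",c[1]); print(n,c[0])
E
```

```text
{'time': 0.0, 'qpos': array([-1.36700139e+00,  2.87177137e-01,  1.57819857e+00, -1.18361429e-05,
        1.27860663e+00, -1.49993832e-01]), 'dq': array([ 0.00013821, -0.00075353,  0.00027299, -0.00142957, -0.0003511 ,
       -0.00016587]), 'joint_efforts': array([ 5.28755882e-04, -4.05976975e+01, -2.92625588e+01, -5.22896141e-05,
        5.81587345e-03,  3.34469050e-06]), 'eef_pos': array([ 0.23375815, -0.63256613,  0.24862781]), 'tcp_rot': array([ 9.84393940e-01,  1.75974834e-01, -3.78012497e-05, -1.19425994e-03]), 'contact_force': array([-0.78437505,  0.27292273,  0.11123889]), 'wrist_torque': array([-0.01405286, -0.00778437,  0.01105166]), 'finger_force': 0.0, 'opening': 0.9991304189288072}
top {'K': array([[486.8571983 ,   0.        , 316.44058269],
       [  0.        , 486.8571983 , 252.42141124],
       [  0.        ,   0.        ,   1.        ]]), 'k1': -0.057330608188167695, 'origin': array([ 0.4460563 , -0.00243636,  1.03952797]), 'orientation': array([-0.70154825,  0.70834174, -0.05493342,  0.05535666])}
side {'K': array([[458.26411113,   0.        , 320.50082249],
       [  0.        , 458.26411113, 242.9591276 ],
       [  0.        ,   0.        ,   1.        ]]), 'k1': -0.065840284948445, 'origin': array([0.29009291, 0.42287819, 0.75051964]), 'orientation': array([-0.29925229,  0.89480972, -0.31412141,  0.10531563])}
```

View pics/top1.png

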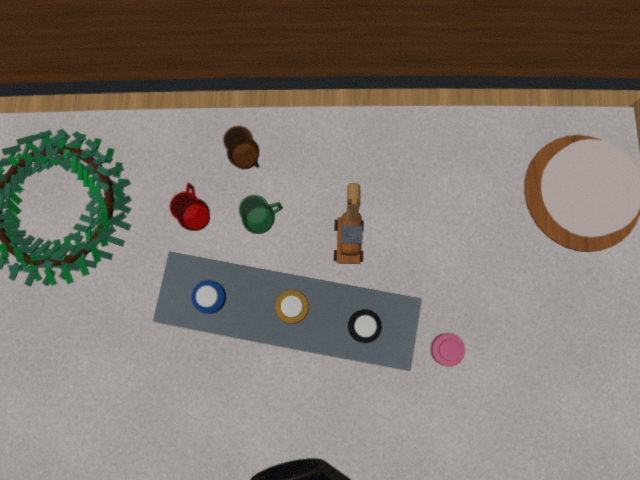

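View pics/side1.png

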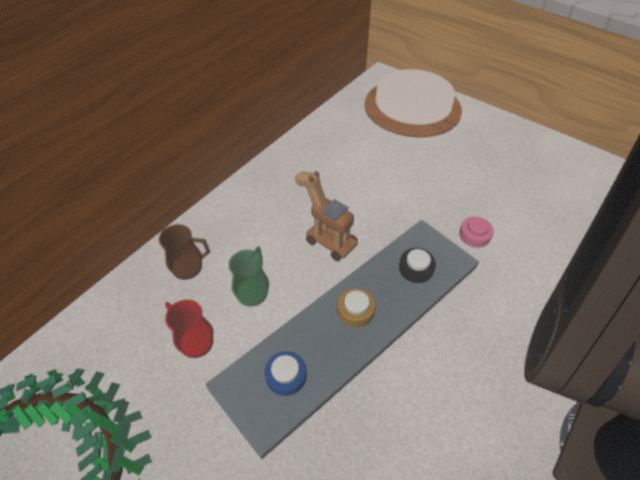

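The top view shows the brass light in the middle of the riser, with its lens at about (291,306). Blue is at (208,296) and black at (365,326). The horse is up and to the right at (350,235). The side view has the brass lens at (357,303).

```bash
cat > loc.py <<'E'
from h import *
def lens(c,u0,v0,w=14):
    i,p,d=c; m=np.zeros(d.shape,np.uint8)
    b=p.astype(int); white=(b.min(2)>110)&(b.max(2)-b.min(2)<45)
    m[v0-w:v0+w,u0-w:u0+w]=white[v0-w:v0+w,u0-w:u0+w]
    n,l,st,ce=cv2.connectedComponentsWithStats(m); k=1+st[1:,4].argmax()
    dd=np.median(d[(l==k)&(d>0)]); return st[k],ce[k],pt(i,dd,*ce[k])
E
python3 - <<'E'
from loc import *
import pickle
for n,u,v in(("top",291,306),("side",357,302)):
    print(n,*lens(pickle.load(open(n+'.pkl','rb')),u,v))
c=pickle.load(open('top.pkl','rb'))
for u,v in((208,296),(365,326),(351,240),(353,190),(258,215)): print(u,v,pt(c[0],c[2][v,u],u,v))
s=ctrl.get_state(); print(R.from_quat(s['tcp_rot']).as_matrix().round(3))
E
```

```text
top [281 296  21  21 364] [291.06593407 305.94505495] [0.49187388 0.04895745 0.06634941]
side [344 290  26  25 497] [356.2334004  301.85311871] [0.49176935 0.05253858 0.06607594]
208 296 [0.51289142 0.21496983 0.06829212]
365 326 [ 0.45084653 -0.09728539  0.06668802]
351 240 [ 0.61622993 -0.06992877  0.10945156]
353 190 [ 0.70375509 -0.07251199  0.15368416]
258 215 [0.69172779 0.12351292 0.00924722]
[[ 0.938  0.346 -0.   ]
 [ 0.346 -0.938  0.002]
 [ 0.    -0.002 -1.   ]]
```

```bash
python3 -m crank '[[1.5,-1.7,0,0,0,0],[4.5,-5.1,0,0,0,0],[7.5,-8.5,0,0,0,0],[10.5,-12,0,0,0,0],[13.5,-15.5,0,0,0,0],[16.5,-19,0,0,0,0],[19.5,-22.5,0,0,0,0],[22.5,-26,0,0,0,0],[25,-29,0,0,0,0],[26,-30,0,0,0,0]]' 0 20
python3 -m crank '[[1.5,-1.7,0,0,0,0],[4.5,-5.1,0,0,0,0],[7.5,-8.5,0,0,0,0],[10.5,-12,0,0,0,0],[13.5,-15.5,0,0,0,0],[16.5,-19,0,0,0,0],[19.5,-22.5,0,0,0,0],[21.5,-25,0,0,0,0],[22,-25.3,0,0,0,0],[22,-25.3,0,0,0,0]]'
python3 - <<'E'
from loc import *
s=ctrl.get_state(); r=R.from_quat(s['tcp_rot'])
print(s['eef_pos'],s['opening'],s['contact_force'],r.as_matrix().round(3))
print(r.inv().apply(np.array([.492,.051,.066])-s['eef_pos'])*100)
c=cam('wrist'); cv2.imwrite('pics/w1.png',c[1]); print(c[0]['origin'])
E
```

```text
time: 1.1
eef_pos: [0.3742, -0.2586, 0.2495]
tcp_rot: [0.984, 0.177, -0.0, -0.001]
contact_force: [-0.4, -0.8, 0.3]
opening: 0.002
finger_force: 0.0
time: 2.1
eef_pos: [0.4929, 0.052, 0.2496]
tcp_rot: [0.984, 0.177, -0.0, 0.0]
contact_force: [1.0, 0.2, 0.1]
opening: -0.003
finger_force: 0.0
[0.4929097  0.05200048 0.24962193] -0.003310768247255016 [1.01063285 0.21726534 0.06876187] [[ 0.937  0.348 -0.001]
 [ 0.348 -0.937 -0.001]
 [-0.001  0.    -1.   ]]
[-0.10305695  0.05646513 18.36231478]
[0.57161721 0.08103307 0.37509224]
```

View pics/w1.png

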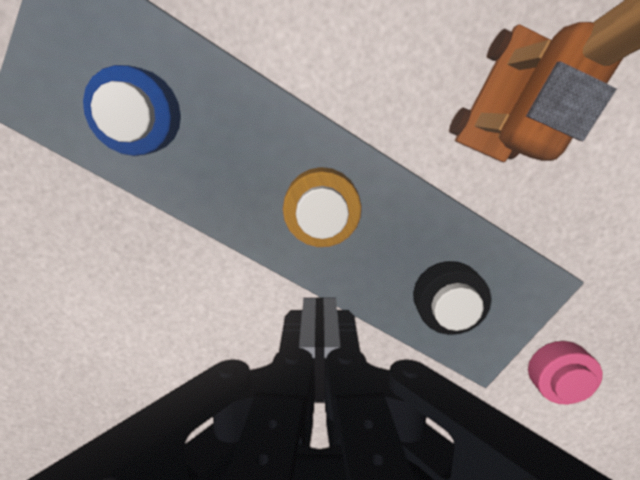

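The wrist view shows the brass lens at about (322,213), straight ahead of the shut fingertips at (320,300) and clear of everything else. I'll cross-check its position, then descend.

```bash
python3 - <<'E'
from loc import *
c=cam('wrist'); s=ctrl.get_state(); a=lens(c,322,213,32); print(a)
print(R.from_quat(s['tcp_rot']).inv().apply(a[2]-s['eef_pos'])*100)
E
python3 -m crank '[[0,0,1,0,0,0],[0,0,3,0,0,0],[0,0,5.5,0,0,0],[0,0,8,0,0,0],[0,0,10.5,0,0,0],[0,0,12.5,0,0,0],[0,0,14,0,0,0],[-0.1,0,14.8,0,0,0],[-0.1,0,15.2,0,0,0],[-0.1,0,15.2,0,0,0]]'
```

```text
(array([ 295,  186,   53,   52, 2126], dtype=int32), array([320.78363123, 211.59548448]), array([0.49295334, 0.04930823, 0.06755271]))
[8.25269874e-03 1.53449527e-01 1.82126795e+01]
time: 3.2
eef_pos: [0.4914, 0.051, 0.0978]
tcp_rot: [0.984, 0.176, -0.0, -0.0]
contact_force: [0.2, -0.0, 0.0]
opening: 0.002
finger_force: 0.0
```

```bash
python3 -m crank '[[0.1,0.1,0.3,0,0,0],[0.1,0.1,0.6,0,0,0],[0.1,0.1,0.8,0,0,0],[0.1,0.1,1.0,0,0,0],[0.1,0.1,1.1,0,0,0],[0.1,0.1,1.2,0,0,0],[0.1,0.1,1.3,0,0,0],[0.1,0.1,1.4,0,0,0],[0.1,0.1,1.5,0,0,0],[0.1,0.1,1.5,0,0,0]]'
```

```text
time: 4.2
eef_pos: [0.493, 0.051, 0.0832]
tcp_rot: [0.984, 0.176, -0.0, -0.0]
contact_force: [-0.7, 0.6, 3.1]
opening: -0.001
finger_force: 1.4
```

```bash
python3 -m crank '[[0,0,0.05,0,0,0],[0,0,0.1,0,0,0],[0,0,0.15,0,0,0],[0,0,0.2,0,0,0],[0,0,0.25,0,0,0],[0,0,0.3,0,0,0],[0,0,0.35,0,0,0],[0,0,0.35,0,0,0]]'
```

```text
time: 5.0
eef_pos: [0.493, 0.051, 0.0797]
tcp_rot: [0.984, 0.176, 0.0, -0.0]
contact_force: [-2.0, 0.1, 5.6]
opening: -0.002
finger_force: 2.6
```

```bash
python3 -m crank '[[0,0,0.03,0,0,0],[0,0,0.06,0,0,0],[0,0,0.08,0,0,0],[0,0,0.08,0,0,0]]'
```

```text
time: 5.4
eef_pos: [0.493, 0.051, 0.0789]
tcp_rot: [0.984, 0.176, -0.0, -0.0]
contact_force: [-2.1, -0.1, 6.2]
opening: 0.001
finger_force: 2.8
```

```bash
python3 -m crank '[[0,0,0.02,0,0,0],[0,0,0.04,0,0,0],[0,0,0.04,0,0,0]]'
```

```text
time: 5.7
eef_pos: [0.493, 0.051, 0.0787]
tcp_rot: [0.984, 0.176, -0.0, -0.0]
contact_force: [-1.6, 0.9, 7.0]
opening: 0.005
finger_force: 3.4
```

```bash
python3 -m crank '[[0,0,0.02,0,0,0],[0,0,0.04,0,0,0],[0,0,0.04,0,0,0]]'
```

```text
time: 6.0
eef_pos: [0.493, 0.051, 0.0787]
tcp_rot: [0.984, 0.176, -0.0, -0.0]
contact_force: [-4.3, 0.7, 9.3]
opening: -0.001
finger_force: 4.5
```

The hand has stopped moving while the force climbs to 9.3 N, so the lens is on its stop. I'll hold it there for 3 s.

```bash
for i in 1; do python3 -m crank '[[0,0,0,0,0,0],[0,0,0,0,0,0],[0,0,0,0,0,0],[0,0,0,0,0,0],[0,0,0,0,0,0],[0,0,0,0,0,0],[0,0,0,0,0,0],[0,0,0,0,0,0],[0,0,0,0,0,0],[0,0,0,0,0,0]]'; done
python3 -m crank '[[0,0,0,0,0,0],[0,0,0,0,0,0],[0,0,0,0,0,0],[0,0,0,0,0,0],[0,0,0,0,0,0],[0,0,0,0,0,0],[0,0,0,0,0,0],[0,0,0,0,0,0],[0,0,0,0,0,0],[0,0,0,0,0,0]]'
python3 -m crank '[[0,0,0,0,0,0],[0,0,0,0,0,0],[0,0,0,0,0,0],[0,0,0,0,0,0],[0,0,0,0,0,0],[0,0,0,0,0,0],[0,0,0,0,0,0],[0,0,0,0,0,0],[0,0,0,0,0,0],[0,0,0,0,0,0]]'
python3 -m crank '[[0,0,-0.1,0,0,0],[0,0,-0.25,0,0,0],[0,0,-0.4,0,0,0],[0,0,-0.6,0,0,0],[0,0,-0.8,0,0,0],[0,0,-1.1,0,0,0],[0,0,-1.6,0,0,0],[0,0,-2.5,0,0,0],[0,0,-4,0,0,0],[0,0,-6,0,0,0]]'
python3 -m crank '[[0,0,-2,0,0,0],[0,0,-4.5,0,0,0],[0,0,-7,0,0,0],[0,0,-9,0,0,0],[0,0,-10.5,0,0,0],[0,0,-11.5,0,0,0],[0,0,-12,0,0,0],[0,0,-12,0,0,0],[0,0,-12,0,0,0]]'
python3 - <<'E'
from loc import *
c=cam('top');cv2.imwrite('pics/t2.png',c[1])
w=cam('wrist'); print(lens(w,322,213,32)); cv2.imwrite('pics/w2.png',w[1])
E
```

```text
time: 7.0
eef_pos: [0.493, 0.051, 0.0787]
tcp_rot: [0.984, 0.176, -0.0, -0.0]
contact_force: [-3.6, 1.5, 8.9]
opening: -0.002
finger_force: 4.4
time: 8.0
eef_pos: [0.4931, 0.0509, 0.0787]
tcp_rot: [0.984, 0.176, -0.0, -0.0]
contact_force: [-3.8, 0.3, 8.3]
opening: 0.004
finger_force: 4.4
time: 9.0
eef_pos: [0.4931, 0.051, 0.0787]
tcp_rot: [0.984, 0.176, -0.0, -0.0]
contact_force: [-3.7, 0.1, 9.7]
opening: -0.001
finger_force: 4.4
time: 10.0
eef_pos: [0.4923, 0.051, 0.1381]
tcp_rot: [0.984, 0.176, -0.001, -0.0]
contact_force: [-0.7, -0.4, 1.1]
opening: 0.001
finger_force: 0.0
time: 10.9
eef_pos: [0.4924, 0.051, 0.2569]
tcp_rot: [0.984, 0.176, -0.001, -0.0]
contact_force: [0.7, 0.5, -0.5]
opening: 0.001
finger_force: 0.0
(array([ 296,  184,   51,   51, 2041], dtype=int32), array([320.83684468, 208.88290054]), array([0.49287308, 0.04927108, 0.06756385]))
```

View pics/w2.png

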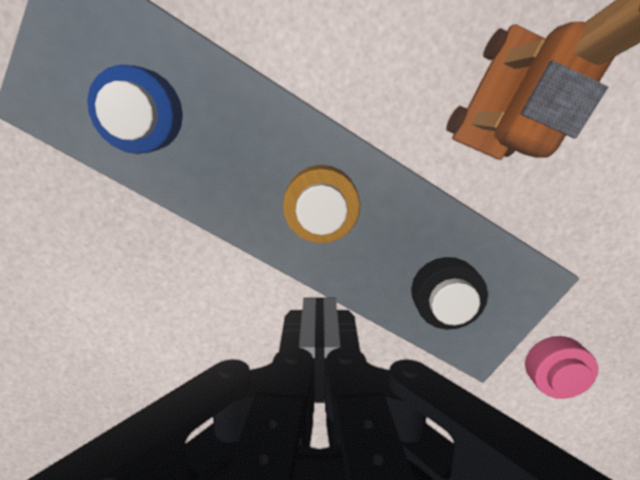

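The brass light is at (321,208) and its lens centre measures within 0.1 mm of where it was before. The lens is back up, the other objects in view are undisturbed, and the fingertips are about 17 cm above it.

```bash
python3 -c "
from plant import ctrl
print(ctrl.sign_off())"
```

```text
the job is handed in; nothing more can be done
None
```

The brass light's lens was pressed to its stop at about 9 N and held there for 3 s. It sprang back, the light did not move, the hand ended about 17 cm above it, and the job is handed in.

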